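# Re-seat a board in a drilling jig and lock the toggle clamp

## Robot

A 7-joint arm with a two-finger parallel gripper is mounted at the origin on the work surface. World frame = base frame: x ahead of the robot, y to its left, z up, the work surface at z = 0. Lengths are in mm, angles in rad, forces in N, time in s.
With the tool pointing down it reaches from about 425 to 875 mm from the base axis. Payload 4.7 kg.
Tool frame: the origin (TCP) lies at the centre of the arm's flange, where the gripper is bolted on; the fingertips stand 182 mm ahead of it and the grasp point (between the pads) lies 164 mm ahead of it; z points along the fingers, y is the direction in which the jaws open and shut (so a half turn about z gives the same grasp; the last joint's range is limited). The gripper opens to 87 mm and grips with 3 to 60 N. Pads are 19 mm wide; open, the fingers measure 117 mm over their backs; the gripper's body (75 mm by 190 mm) begins 51 mm behind the grasp point.
Start: joints at [-1.092, 0.321, -0.07, 1.45, 0.023, 1.371, -0.057], TCP at [291.374, 581.04, 404.787] pointing down, gripper open.
Joint ranges: [-2.86, 2.86], [-0.3, 2.09], [-1.38, 1.24], [0.06, 2.45], [-1.56, 4.7], [0.09, 2.05], [-2.69, 2.69]. Speed limits (rad/s): [2.57, 2.57, 3.14, 3.14, 3.14, 3.14, 3.14].

## Interface

Orientations are given as a rotation vector (axis times angle).
In Python, from rig import env gives the robot as it stands.
- The arm moves only by the tool jog_arm, never from a script. Its argument "deltas" is one flat list of numbers, 5 for each row, row after row: the shift along the tool's x, y, z in cm, then the turn about the tool's z in degrees, then the opening, from 0 (shut) to 1 (fully open). In form: [x, y, z, roll, claw, x, y, z, roll, claw, ...]. A call has 1 to 20 rows; each row is the pose to reach, as a shift and turn from the pose commanded when the call began, along the tool's axes at that moment; what a row does not reach only later rows make up. A row lasts 1/12 s, in which the tool goes at most 41.7 mm and 7.16 degrees, less where a joint would pass 70% of its speed; a pose out of reach is approached as far as the arm can. A call with a gripper value outside its range is refused whole. The fingers move at their own pace and stop on an object; "newtons" is the grip in N (left out, the last holds). Time passes only in rows, so rows that repeat a pose let the fingers close. It gives the time, the measured TCP pose, the force and the opening at its end, in the units of the state.
- env.get_obs(): the state, without advancing time (a new reading comes with each control period).
- env.read_camera(name): name is "scene" or "top" or "wrist"; returns a dict with "frame" (384x512x3 uint8, red, green, blue), "camera_matrix" (3x3 intrinsics, pixels), "R" (3x3) and "t" (3): a world point X has camera coordinates R X + t. Camera axes: x right, y down, z forward; pixel columns grow to the right and rows downward; lengths in mm; the calibration is good to about 2 mm. A picture is of the moment at which its call begins. There is no depth.
- env.job_done(): hands the job in, once; it reports no verdict.
Trained networks look in a picture, given as the dict that the camera call returned (one of the last four; its "shot" number tells which), for a name from the list of things; names that differ only in an ending like _2 or _b are one class to them, and where a whole thing is asked for, a point or a joint stands for the part that bears it (a point fixed in the world has none). Each returns a list of dicts, best first, with "confidence" (0 to 1); they miss things now and then, are a little off and sometimes report something else, mostly with a low value. They report only what shows in the picture. A call takes as long as a camera call. They do not tell look-alikes from the thing itself.
- env.cut_out(picture, target): "mask" (384x512 bool, what is visible of it) and "rect" ([left, top, right, bottom] in pixels, round what is visible of it).
- env.spot_point(picture, target): "centre" ([column, row] in pixels: a listed point, or the origin of a listed thing).
The state is a dict: "clock": time; "joints": joint angles; "joint_velocities": joint speeds; "joint_efforts": joint torques, N m; "ee_pos": TCP position; "eef_rot": TCP orientation; "wrist_force": force on the tool from outside, world axes, zero at the start; "ft_torque": the same for the moment, N m; "width": finger opening in mm.
Only numpy, scipy, OpenCV 4.12 (cv2) and the standard library are available. Lean on these libraries where they do the work, as an engineer would, in place of code of your own. Each camera call takes 0.05 s, during which the arm holds its last target.

## Task

The board in the drilling jig has been clamped out of place, short of its stops. Swing the toggle clamp fully open, push the board home so it sits flat and flush against both the fence and the end stop, then swing the clamp shut until it snaps over centre and locks on the board. Leave the other things on the bench where they are.

Things in the scene. Friction and masses are not known exactly. Their poses are not given: they have to be found in the camera images.
- jig: Drilling jig fixed to the bench: plywood base 225 x 265 mm, 18 mm thick, with hardwood stops 20 mm high. Origin at bench height. Own axes: +x from board to clamp (level), +y along the board to the end stop, z up. Base spans x -110 to 115, y -155 to 110 mm. The toggle clamp (steel, 52 mm wide) is bolted on the fence block at y = 0. The board is home when its origin is at x -30, y 0, z 18 mm.
- fence (a point): Middle of the top edge of the fence face (jig x = 0, z = 38 mm). The face looks to jig -x and runs 80 mm either way along y; the hardwood block behind it, x 0 to 95 mm, carries the clamp. Axes as the jig's.
- end_stop (a point): Point on the top edge of the end stop's face (jig x = -30, y = 80, z = 38 mm). The face looks to jig -y; the block spans x -95 to 0, y 80 to 102 mm. Axes as the jig's.
- drill_plate (a point): Middle of the top of the steel drill plate with two guide bushes that reaches from the fence over the board near the end stop: 72 mm (x) by 36 mm (y), 6 mm thick, at jig x -14, y 50, top 53 mm above the bench (bushes 60); the board slides under it with 6 mm to spare. Axes as the jig's.
- board: The plain pale board to re-seat: 60 (own x) by 160 (own y) by 22 mm thick, about 160 g, loose on the jig's base under the clamp's foot. Origin: centre of its underside; axes like the jig's. It starts 6 to 16 mm off the fence, 12 to 40 mm off the end stop, up to 0.06 rad askew. Its long side away from the clamp and its end away from the end stop are free to push, with 30 mm of base or more beyond.
- grip (a point): Point on the axis of the clamp's handle grip (vinyl-dipped rod 19 mm thick, 100 mm long), 27 mm below its top. Locked: handle upright, grip at jig x 67, z 185 mm. Fully open: handle laid back 80 degrees away from the board, x 175, z 70. Dead centre is at about x 83: the clamp is locked only between there and its stop at x 67. Axes are the jig's when locked, and turn with the handle.
- swing_centre (a point): Fixed point of the jig (x 43, y 0, z 51 mm) about which the grip swings: it keeps 134 mm (within 2 mm) from it, in the jig's x-z plane, all the way from locked (80 degrees above jig +x) to fully open (8 degrees above jig +x); near 53 degrees (grip x 125) the foot meets the board. Axes as the jig's.
- clamp_arm (a joint): Angle of the clamp's arm, rad: about 0.08 locked down on the board, 1.45 fully open (stop; the arm stands up). The handle drives it through a linkage: 2 to 4 N at the grip swing it, up to about 10 N press it over centre, and it stays fully open when let go. Locked, the arm runs 70 to 85 mm above the bench from its pivot at jig x 63 to its spindle at x -32; open, its top is about 185 mm up.
- foot: The clamp's foot: black rubber cap 19 mm across, 14 mm high, on the spindle's lower end, sprung 1 mm. Origin: centre of its lower face. Locked, it presses on the board with about 17 N at jig x -32, y 0.
- drilled_board: Bystander: a finished board like the other, 60 x 160 x 22 mm, with two holes, lying flat on the bench. Origin: centre of its underside.
- drill: Bystander: cordless drill standing on its battery, 200 mm high and about 210 mm long. Origin: centre of its underside.
- hammer: Bystander: hammer lying on the bench, 260 mm long. Origin under its middle.
- screw_jar: Bystander: closed jar, 68 mm across, 85 mm high. Origin: centre of its underside.
Mind the look-alikes: they are no part of the job. Leave any black or blue look-alike of the board alone.

How it is judged (in metres and radians):
On the way, in this order (a step that is already met when the one before it is completed fails the run):
1. the clamp is swung fully open (value of joint clamp_arm above 1.15 rad), for 0.2 s.
2. with the clamp open, the board is pushed home against the fence and the end stop (value of joint clamp_arm above 1 rad and x of board in the frame of jig between -0.0325 and -0.027 m and y of board in the frame of jig between -0.0025 and 0.003 m and z of board in the frame of jig below 0.02 m and angle between the y axis of board and the y axis of jig, either way round below 0.02 rad and angle between board's own z axis and vertical below 0.03 rad), for 0.2 s.
At the end, for the whole second after the job is handed in: The board lies flat on the base within 2.5 mm of the fence and of the end stop and within 0.02 rad of square, at rest; the clamp is locked past centre (grip at jig x under 74 mm, within 7 mm of its stop; arm under 0.12 rad) and its foot presses on the board with over 8 N (x of board in the frame of jig between -0.0325 and -0.027 m and y of board in the frame of jig between -0.0025 and 0.003 m and z of board in the frame of jig below 0.02 m and angle between the y axis of board and the y axis of jig, either way round below 0.02 rad and angle between board's own z axis and vertical below 0.03 rad and x of grip in the frame of jig below 0.074 m and value of joint clamp_arm below 0.12 rad and contact force between foot and board above 8 N and linear speed of board below 0.01 m/s); the robot touches nothing.
It fails at once if the finished board is moved more than 20 mm (distance of drilled_board from where it was at the start of the episode above 0.02 m).
It fails at once if the cordless drill is moved more than 20 mm (distance of drill from where it was at the start of the episode above 0.02 m).
It fails at once if the hammer is moved more than 20 mm (distance of hammer from where it was at the start of the episode above 0.02 m).
It fails at once if the screw jar is moved more than 20 mm (distance of screw_jar from where it was at the start of the episode above 0.02 m).
It also fails if it takes over 72 s, if anything falls off the work surface, if the arm or the gripper's body presses on something with over 40 N, if the wrist force passes 120 N, or if a joint passes its speed limit or range.

## Working session

There is one attempt and no reset: what is moved stays moved. The work goes in short steps, Python scripts to look and compute and a tool call to move; the robot and the scene stay as the last step left them, time stands still between calls to the robot, and variables do not carry over. Pictures are saved under pics/ and viewed, and the job is handed in when it is done.

Besides the shell and the picture viewer there is one more tool, called after "Request:" as name(argument=value, ...) on one line, values as JSON. jog_arm: Moves the arm, as the interface text tells. Its arguments: {"type":"object","properties":{"deltas":{"type":"array","items":{"type":"number"}},"newtons":{"type":"number"}},"required":["deltas"]}

```bash
ls; mkdir -p pics
python3 - <<'E'
from rig import env
import cv2,pickle
o=env.get_obs(); print(o)
for n in ["scene","top"]:
    p=env.read_camera(n); cv2.imwrite(f"pics/{n}0.png",p["frame"][:,:,::-1]); pickle.dump(p,open(f"{n}0.pkl","wb"))
    print(n,p["camera_matrix"],p["R"],p["t"])
    for t in ["jig","fence","end_stop","drill_plate","grip","swing_centre","board","foot","drilled_board","drill","hammer","screw_jar"]:
        print(t,[(r["centre"],round(r["confidence"],2)) for r in env.spot_point(p,t)])
E
```

```text
pics
{'clock': 0.0, 'joints': array([-1.09190668,  0.32183677, -0.0700942 ,  1.4516817 ,  0.02261093,
        1.37076817, -0.0569271 ]), 'joint_velocities': array([-0.00048949,  0.00199473, -0.00048485, -0.00112569,  0.00098746,
        0.00077649,  0.00132846]), 'joint_efforts': array([-7.46390360e-04, -4.91277838e+01, -4.04345104e-01, -3.12532496e+01,
       -6.39301445e-02,  4.36713675e-02,  1.77364564e-04]), 'ee_pos': array([291.28811555, 580.85299305, 403.64893739]), 'eef_rot': array([-7.23435481e-01, -3.05681577e+00,  2.94771369e-03]), 'wrist_force': array([ 0.13113027, -0.36063768,  0.89297988]), 'ft_torque': array([0.0250196 , 0.01341755, 0.02662456]), 'width': 87.06524836764805}
scene [[424.0430681    0.         254.4973706 ]
 [  0.         424.0430681  194.75225077]
 [  0.           0.           1.        ]] [[-0.23726982  0.97141957  0.00685938]
 [ 0.80590212  0.20077493 -0.55696607]
 [-0.54242494 -0.12662325 -0.83050692]] [ 129.9039141  -384.78586886 1816.49228274]
jig [([248.7, 219.1], 0.93)]
fence [([246.8, 211.6], 0.89)]
end_stop [([237.0, 234.6], 0.65), ([248.9, 219.8
[... 568 characters left out ...]
      1.        ]] [[ 0.02529647 -0.99961854 -0.01108457]
 [-0.99585853 -0.02422962 -0.08762824]
 [ 0.08732624  0.01325535 -0.99609157]] [  -4.22081681  564.91061748 1620.9401173 ]
jig [([255.1, 178.7], 0.65)]
fence [([257.6, 174.5], 0.87)]
end_stop []
drill_plate [([260.2, 161.0], 0.79), ([256.0, 179.5], 0.55)]
grip [([275.6, 177.6], 0.48)]
swing_centre [([269.2, 180.0], 0.93)]
board [([327.9, 127.3], 0.82), ([192.7, 247.6], 0.8), ([244.4, 177.2], 0.66), ([184.5, 183.1], 0.59), ([256.7, 163.3], 0.47)]
foot [([384.4, 177.3], 0.48)]
drilled_board [([357.9, 236.8], 0.93)]
drill [([118.3, 235.3], 0.75), ([124.8, 182.2], 0.72), ([385.8, 176.8], 0.45)]
hammer []
screw_jar [([117.1, 235.3], 0.76)]
```

Run:
```python
import cv2
for n,(x0,x1,y0,y1) in {"scene":(190,310,140,270),"top":(200,320,120,230)}.items():
    im=cv2.imread(f"pics/{n}0.png"); c=cv2.resize(im[y0:y1,x0:x1],None,fx=5,fy=5,interpolation=cv2.INTER_CUBIC)[:600]; cv2.imwrite(f"pics/{n}0c.png",c)
```

```text
(no output)
```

View pics/scene0.png

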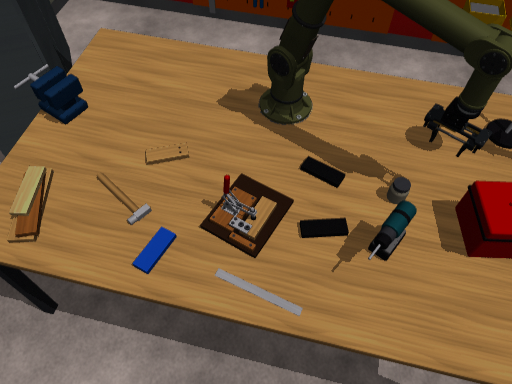

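View pics/top0.png

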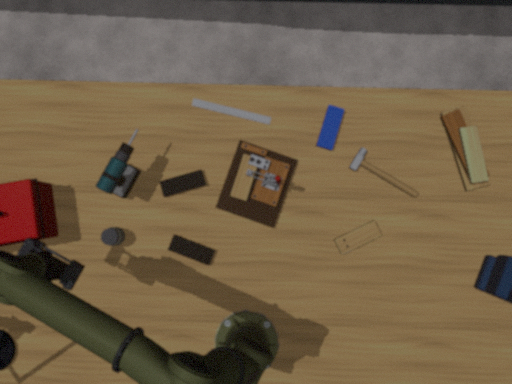

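```bash
ls pics
```

```text
scene0.png
scene0c.png
top0.png
top0c.png
```

View pics/scene0c.png

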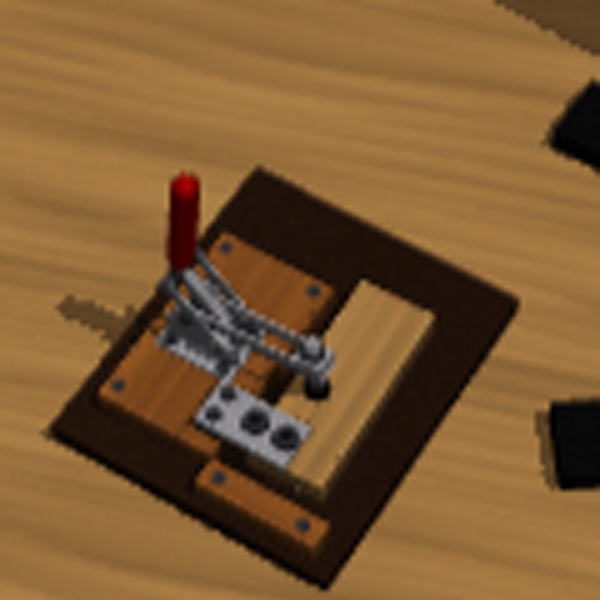

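View pics/top0c.png

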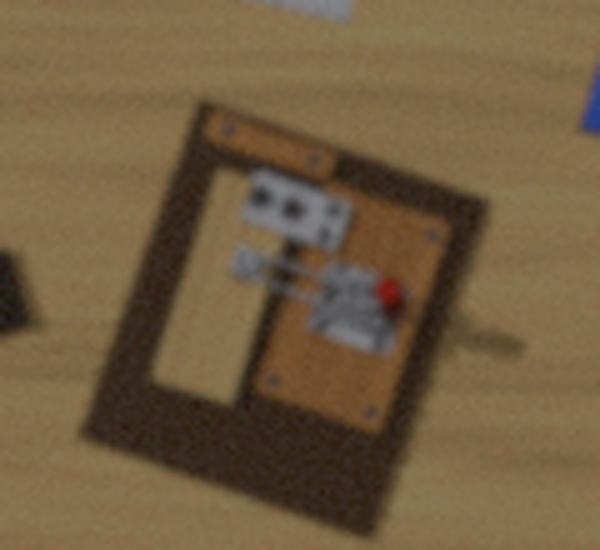

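The jig is the dark base at about (248,215) in the scene view and (257,183) in the top view. Candidates for the board:
- Pale board under the clamp: scene (257,217), top (244,177). This is the one, because it is the only plain pale board on the jig.
- Blue look-alike: scene (155,250).
- Black look-alikes: scene (323,172) and (324,228).
- Drilled bystander: scene (168,154).

The enlarged crops confirm it. Next I'll fit the jig pose.

```bash
cat > h.py <<'E'
import numpy as np,cv2,pickle
from scipy.optimize import least_squares
from scipy.spatial.transform import Rotation as Ro
def proj(p,X):
    c=np.asarray(X,float)@p["R"].T+p["t"]; u=c@p["camera_matrix"].T; return u[:,:2]/u[:,2:]
def ray(p,uv,z):
    d=p["R"].T@np.linalg.inv(p["camera_matrix"])@np.array([uv[0],uv[1],1.]); o=-p["R"].T@p["t"]
    return o+d*(z-o[2])/d[2]
def jw(q,P):
    P=np.atleast_2d(np.asarray(P,float)); c,s=np.cos(q[2]),np.sin(q[2])
    return np.c_[q[0]+c*P[:,0]-s*P[:,1], q[1]+s*P[:,0]+c*P[:,1], P[:,2]]
def wj(q,W):
    W=np.atleast_2d(W); c,s=np.cos(q[2]),np.sin(q[2]); dx,dy=W[:,0]-q[0],W[:,1]-q[1]
    return np.c_[c*dx+s*dy,-s*dx+c*dy,W[:,2]]
E
python3 - <<'E'
from h import *
S=pickle.load(open("scene0.pkl","rb"));T=pickle.load(open("top0.pkl","rb"))
C=[[-110,110,18],[115,110,18],[115,-155,18],[-110,-155,18]]
obs=[(S,C,[[255.4,257.6],[200,226.4],[242,173.6],[293.6,200.6]]),(T,C,[[240.6,140.6],[297.6,160.6],[274.6,227.4],[216.6,207]]),
(S,[[0,0,38],[67,0,185],[-14,50,53]],[[246.8,211.6],[226.1,179.7],[242.7,221.2]]),(T,[[0,0,38],[-14,50,53],[43,0,51]],[[257.6,174.5],[260.2,161],[269.2,180]])]
g=ray(T,(257,183),18);print(g)
f=lambda q:np.concatenate([(proj(p,jw(q,P))-np.array(u)).ravel() for p,P,u in obs])
for y0 in (-1.2,):
    r=least_squares(f,[g[0],g[1],y0],loss="soft_l1",x_scale=[10,10,.1]);print(r.x,r.cost);print(f(r.x).reshape(-1,2).round(1))
q=r.x;np.save("q.npy",q)
print("x axis",np.cos(q[2]),np.sin(q[2]))
for n,P in dict(grip=[67,0,185],open=[175,0,70],foot=[-32,0,40]).items(): w=jw(q,P)[0];print(n,w,np.hypot(w[0],w[1]))
E
```

```text
[570.6324062 -23.2487803  18.       ]
[592.30034906 -24.95879154  -1.88682863] 16.93522773303992
[[-0.7 -1.2]
 [-0.7 -1.5]
 [-1.  -0.8]
 [-0.1 -1.1]
 [-1.3 -1.5]
 [-0.3 -1.3]
 [-1.2  0.6]
 [-1.8  0.1]
 [-2.3  2.3]
 [ 0.3  1. ]
 [-2.8  3.1]
 [ 0.1  2. ]
 [-1.5  0.7]
 [-0.1  0.1]]
x axis -0.31079781650591276 -0.9504760477019697
grip [571.47689535 -88.64068674 185.        ] 578.3104817175072
open [ 537.91073117 -191.29209989   70.        ] 570.9120967235457
foot [602.24587918   5.45644198  40.        ] 602.2705967864225
```

Run:
```python
from h import *
from rig import env
o=env.get_obs();R=Ro.from_rotvec(o["eef_rot"]).as_matrix();print(R.round(4),o["ee_pos"])
p=env.read_camera("wrist");print(p["R"].round(3),p["t"],p["camera_matrix"]); c=-p["R"].T@p["t"];print("cam in tool",R.T@(c-o["ee_pos"]))
print("cam z in tool",R.T@p["R"].T[:,2])
cv2.imwrite("pics/w0.png",p["frame"][:,:,::-1])
```

```text
[[-8.939e-01  4.482e-01  1.000e-04]
 [ 4.482e-01  8.939e-01  1.000e-04]
 [-1.000e-04  1.000e-04 -1.000e+00]] [291.36070003 581.04350828 404.80173499]
[[ 0.448  0.894 -0.001]
 [ 0.86  -0.431  0.273]
 [ 0.243 -0.123 -0.962]] [-648.40691192  -32.87942164  390.71861382] [[302.7659328    0.         254.39999033]
 [  0.         302.7659328  189.0862187 ]
 [  0.           0.           1.        ]]
cam in tool [74.85343164 -1.23732201 20.50943859]
cam z in tool [-0.27259679 -0.00099828  0.96212785]
```

Request:
jog_arm(deltas=[0, 0, -4, 0, 1, 0, 0, -6.5, 0, 1, -53.5, -36.7, -6.5, 81.5, 1, -53.5, -36.7, -6.5, 81.5, 1, -53.5, -36.7, -6.5, 81.5, 1, -53.5, -36.7, -6.5, 81.5, 1, -53.5, -36.7, -6.5, 81.5, 1, -53.5, -36.7, -6.5, 81.5, 1, -53.5, -36.7, -6.5, 81.5, 1, -53.5, -36.7, -6.5, 81.5, 1, -53.5, -36.7, -6.5, 81.5, 1, -53.5, -36.7, -6.5, 81.5, 1, -53.5, -36.7, -6.5, 81.5, 1, -53.5, -36.7, -6.5, 81.5, 1, -53.5, -36.7, -6.5, 81.5, 1, -53.5, -36.7, -6.5, 81.5, 1, -53.5, -36.7, -6.5, 81.5, 1, -53.5, -36.7, -6.5, 81.5, 1, -53.5, -36.7, -6.5, 81.5, 1, -53.5, -36.7, -6.5, 81.5, 1])

```text
clock: 3.02
ee_pos: [605.4, 11.4, 469.6]
eef_rot: [2.547, 1.839, -0.001]
wrist_force: [-0.1, 0.8, 0.2]
width: 86.8
```

Run:
```python
from h import *
from rig import env
o=env.get_obs();print(o["ee_pos"],o["joints"],o["clock"]);R=Ro.from_rotvec(o["eef_rot"]).as_matrix();print(R.round(3))
p=env.read_camera("wrist");pickle.dump(p,open("w1.pkl","wb"))
cv2.imwrite("pics/w1.png",p["frame"][:,:,::-1])
q=np.load("q.npy")
for t in ["jig","fence","end_stop","drill_plate","grip","swing_centre","board","foot"]:
    print(t,[(r["centre"],round(r["confidence"],2)) for r in env.spot_point(p,t)][:2])
print(proj(p,jw(q,[[0,0,18],[0,0,38],[-30,80,38],[-14,50,53],[67,0,185],[43,0,51]])).round(1))
```

```text
[605.39964209  11.39914123 469.58304759] [-0.47212498  0.21292255  0.48846053  1.48361236 -0.09944618  1.47014438
 -0.30317983] 3.0167
[[ 0.315  0.949 -0.   ]
 [ 0.949 -0.315 -0.   ]
 [-0.    -0.    -1.   ]]
jig [([252.0, 179.7], 0.9), ([293.3, 181.7], 0.36)]
fence [([252.4, 186.2], 0.7)]
end_stop [([314.4, 166.8], 0.93)]
drill_plate [([255.0, 223.1], 0.42)]
grip [([254.9, 290.9], 0.57)]
swing_centre [([253.8, 223.0], 0.63)]
board [([241.1, 152.8], 0.7), ([22.3, 84.3], 0.6)]
foot [([253.5, 167.2], 0.62)]
[[254.1 182. ]
 [254.1 185.6]
 [312.  164.4]
 [291.2 178.4]
 [254.2 288.8]
 [254.2 217.6]]
```

View pics/w1.png

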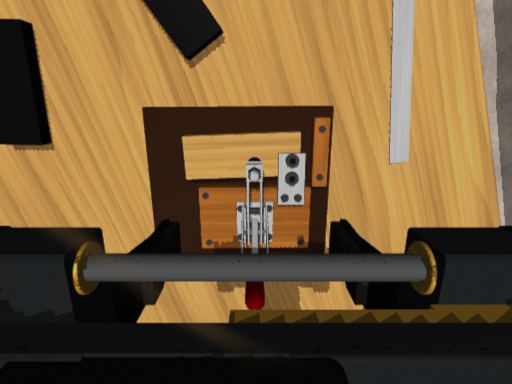

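Run:
```python
import cv2
im=cv2.imread("pics/w1.png");cv2.imwrite("pics/w1c.png",cv2.resize(im[95:245,135:340],(0,0),fx=3.9,fy=3.9,interpolation=cv2.INTER_CUBIC))
```

```text
(no output)
```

View pics/w1c.png

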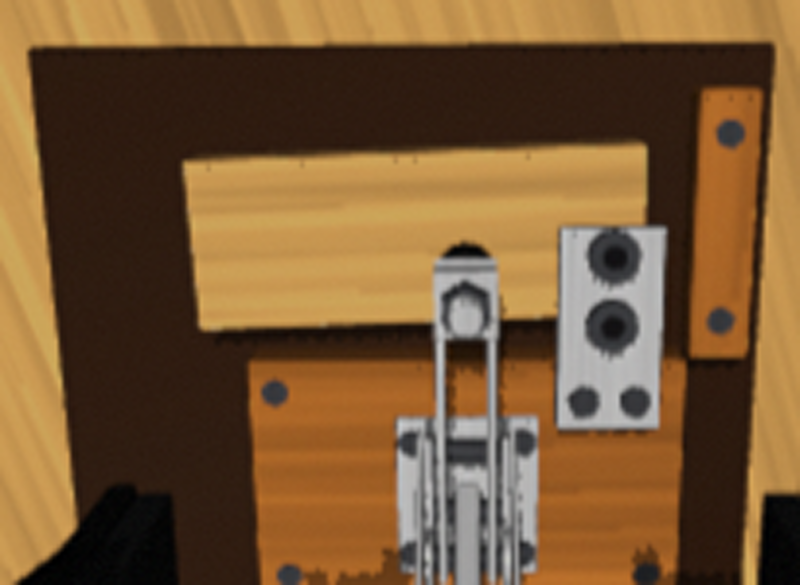

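Run:
```python
from h import *
p=pickle.load(open("w1.pkl","rb"))
cv=lambda c:(np.array(c,float)+.5)/3.9-.5+[135,95]
P=[[-110,-155,18],[-110,110,18],[0,-80,38],[0,80,38],[-95,80,38],[-95,102,38],[0,80,38],[0,102,38],[-50,32,53],[-50,68,53],[22,32,53],[22,68,53]]
u=cv([[31,47],[774,44],[249,361],[686,359],[701,88],[763,90],[689,357],[747,357],[558,227],[667,227],[557,428],[659,429]])
f=lambda q:(proj(p,jw(q,P))-u).ravel()
r=least_squares(f,np.load("q.npy"),loss="soft_l1",x_scale=[10,10,.1]);q=r.x;print(q);print(f(q).reshape(-1,2).round(1));np.save("q1.npy",q)
b=[wj(q,ray(p,c,40))[0] for c in cv([[183,160],[647,144],[201,330]])];print(np.round(b,1))
B=[[-30,-80],[-30,80],[30,-80]]
g=lambda s:np.concatenate([s[:2]+Ro.from_euler('z',s[2]).as_matrix()[:2,:2]@np.array(a)-bb[:2] for a,bb in zip(B,b)])
s=least_squares(g,[-40,-20,0]).x;print("board",s,g(s).round(1))
print(wj(q,ray(p,(254.9,290.9),185)))
```

```text
[591.80959199 -26.72353496  -1.88423356]
[[-1.8 -0.1]
 [ 0.7 -0.7]
 [-1.1  0. ]
 [ 0.4 -0.2]
 [-0.2  0. ]
 [ 0.5 -0.6]
 [-0.3  0.3]
 [ 0.4  0.2]
 [ 0.5  0.3]
 [-0.1  0.1]
 [-0.   0.6]
 [-0.1  0.2]]
[[-72.3 -96.6  40. ]
 [-76.6  62.3  40. ]
 [-12.2 -94.6  40. ]]
board [-4.44990152e+01 -1.60046021e+01  2.94886365e-02] [ 0.2 -0.2 -0.2  0.7  0.  -0.5]
[[ 67.5441307    0.46272407 185.        ]]
```

Request:
jog_arm(deltas=[-3.5, 0, 0, -0.4, 1, -7, -0.1, 0, -0.4, 1, -10.7, -0.1, 0, -0.4, 1, -10.7, -0.1, 0, -0.4, 1, -10.7, -0.1, 3, -0.4, 1, -10.7, -0.1, 6, -0.4, 1, -10.7, -0.1, 9, -0.4, 1, -10.7, -0.1, 9, -0.4, 1, -10.7, -0.1, 9, -0.4, 1])

```text
clock: 4.22
ee_pos: [570.5, -87.7, 379.0]
eef_rot: [-2.536, -1.852, 0.004]
wrist_force: [0.9, 0.3, 0.8]
width: 87.0
```

```bash
cat >> h.py <<'E'
def st(env):
    q=np.load("q1.npy");o=env.get_obs();R=Ro.from_rotvec(o["eef_rot"]).as_matrix()
    g=o["ee_pos"]+R@[0,0,164.]
    F=o["wrist_force"];c,s=np.cos(q[2]),np.sin(q[2])
    print("t",o["clock"],"grasp in jig",wj(q,g)[0].round(1),"yawerr deg",np.degrees(np.arctan2(R[1,1],R[0,1])-q[2]-np.pi/2).round(2)%360,"F jig",np.round([c*F[0]+s*F[1],-s*F[0]+c*F[1],F[2]],1),"w",round(o["width"],1));return o
E
python3 - <<'E'
from h import *
from rig import env
st(env)
p=env.read_camera("wrist");cv2.imwrite("pics/w2.png",p["frame"][:,:,::-1]);p=env.read_camera("scene");cv2.imwrite("pics/s2.png",cv2.resize(p["frame"][110:270,170:330,::-1],None,fx=3.7,fy=3.7))
E
```

```text
t 4.2167 grasp in jig [ 64.7  -1.9 215. ] yawerr deg 0.25 F jig [-0.6  0.7  0.8] w 87.0
```

View pics/w2.png

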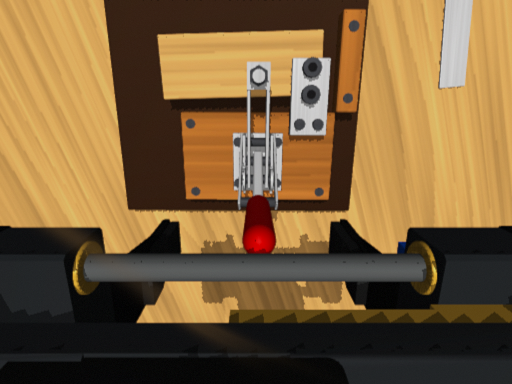

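View pics/s2.png

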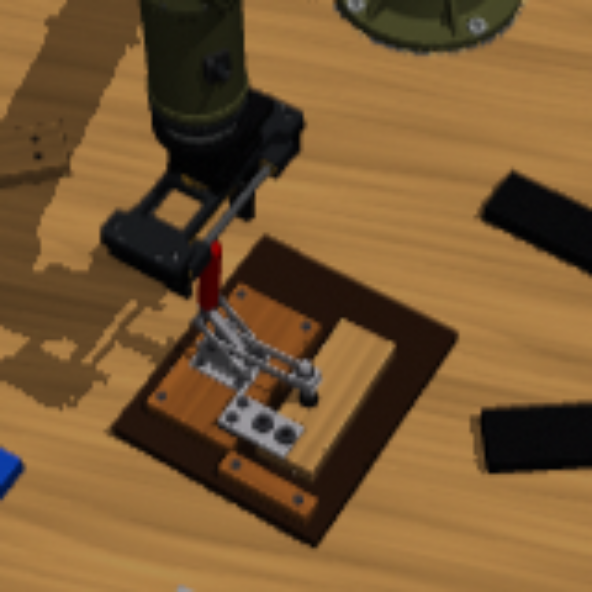

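Request:
jog_arm(deltas=[-0.2, 0.2, 2, 0, 1, -0.2, 0.2, 3, 0, 1, -0.2, 0.2, 3, 0, 1, -0.2, 0.2, 3, 0, 0, -0.2, 0.2, 3, 0, 0, -0.2, 0.2, 3, 0, 0, -0.2, 0.2, 3, 0, 0, -0.2, 0.2, 3, 0, 0, -0.2, 0.2, 3, 0, 0, -0.2, 0.2, 3, 0, 0, -0.2, 0.2, 3, 0, 0, -0.2, 0.2, 3, 0, 0], newtons=12)

```text
clock: 5.32
ee_pos: [572.2, -90.7, 349.8]
eef_rot: [-2.537, -1.853, -0.0]
wrist_force: [0.2, 0.1, -0.2]
width: 35.1
```

Run:
```python
from h import *
from rig import env
st(env)
# arc rows: grip from 80deg to 8deg about (43,51) r134
import numpy as np
a=np.radians(np.linspace(80,7,20))
X=43+134*np.cos(a);Z=51+134*np.sin(a)
for x,z in zip(X,Z): print(round(-(x-X[0])/10,1),round((Z[0]-z)/10,1),end=' | ')
print(X[0],Z[0])
```

```text
t 5.3167 grasp in jig [ 66.9   1.1 185.8] yawerr deg 0.23 F jig [-0.2  0.2 -0.2] w 35.1
-0.0 0.0 | -0.9 0.2 | -1.7 0.4 | -2.6 0.7 | -3.4 1.1 | -4.2 1.5 | -5.0 2.0 | -5.7 2.5 | -6.4 3.0 | -7.1 3.7 | -7.7 4.3 | -8.3 5.0 | -8.8 5.7 | -9.3 6.5 | -9.7 7.3 | -10.1 8.1 | -10.4 8.9 | -10.6 9.8 | -10.8 10.7 | -11.0 11.6 | 66.26885580736868 182.96423890363587
```

Request:
jog_arm(deltas=[0, 0, 0, 0, 0, 0, 0, 0, 0, 0, 0, 0, 0, 0, 0, 0, 0, 0, 0, 0, 0, 0, 0, 0, 0])

```text
clock: 5.73
ee_pos: [571.9, -90.6, 349.7]
eef_rot: [-2.536, -1.852, 0.001]
wrist_force: [-2.3, 0.7, 1.6]
width: 18.4
```

Request:
jog_arm(deltas=[-0.5, 0, 0.1, 0, 0, -0.9, 0, 0.2, 0, 0, -1.3, 0, 0.3, 0, 0, -1.7, 0, 0.4, 0, 0, -2.1, 0, 0.5, 0, 0, -2.6, 0, 0.7, 0, 0, -3.4, 0, 1.1, 0, 0, -4.2, 0, 1.5, 0, 0, -5.0, 0, 2.0, 0, 0, -5.0, 0, 2.0, 0, 0])

```text
clock: 6.57
ee_pos: [556.1, -139.6, 328.2]
eef_rot: [-2.538, -1.849, 0.001]
wrist_force: [-1.0, 3.9, -5.6]
width: 18.8
```

Run:
```python
from h import *
from rig import env
st(env)
p=env.read_camera("wrist");cv2.imwrite("pics/w3.png",p["frame"][:,:,::-1])
```

```text
t 6.5667 grasp in jig [118.3   0.6 164.2] yawerr deg 0.1 F jig [-3.4 -2.2 -5.6] w 18.8
```

View pics/w3.png

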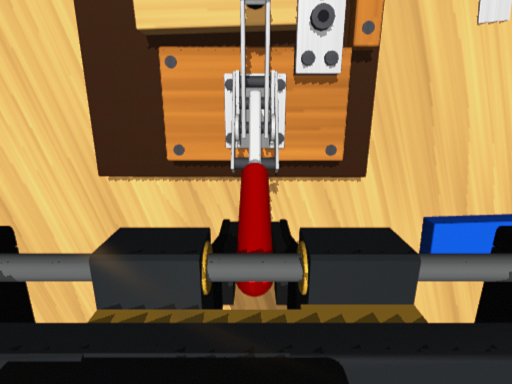

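Request:
jog_arm(deltas=[-0.7, 0, 0.5, 0, 0, -1.4, 0, 1.0, 0, 0, -2.1, 0, 1.7, 0, 0, -2.7, 0, 2.3, 0, 0, -3.2, 0, 3.0, 0, 0, -3.7, 0, 3.7, 0, 0, -4.2, 0, 4.5, 0, 0, -4.6, 0, 5.3, 0, 0, -5.0, 0, 6.1, 0, 0, -5.3, 0, 6.9, 0, 0, -5.5, 0, 7.8, 0, 0, -5.6, 0, 8.6, 0, 0, -5.7, 0, 9.4, 0, 0, -5.7, 0, 9.6, 0, 0, -5.7, 0, 9.6, 0, 0, -5.7, 0, 9.6, 0, 0, -5.7, 0, 9.6, 0, 0])

```text
clock: 8.03
ee_pos: [538.4, -194.7, 234.2]
eef_rot: [2.538, 1.851, -0.006]
wrist_force: [-6.7, -0.7, -1.4]
width: 18.5
```

Run:
```python
from h import *
from rig import env
st(env)
p=env.read_camera("scene");cv2.imwrite("pics/s4.png",cv2.resize(p["frame"][110:270,170:330,::-1],None,fx=3.7,fy=3.7))
```

```text
t 8.0333 grasp in jig [176.9   0.7  70.2] yawerr deg 0.17 F jig [ 2.7 -6.2 -1.4] w 18.5
```

View pics/s4.png

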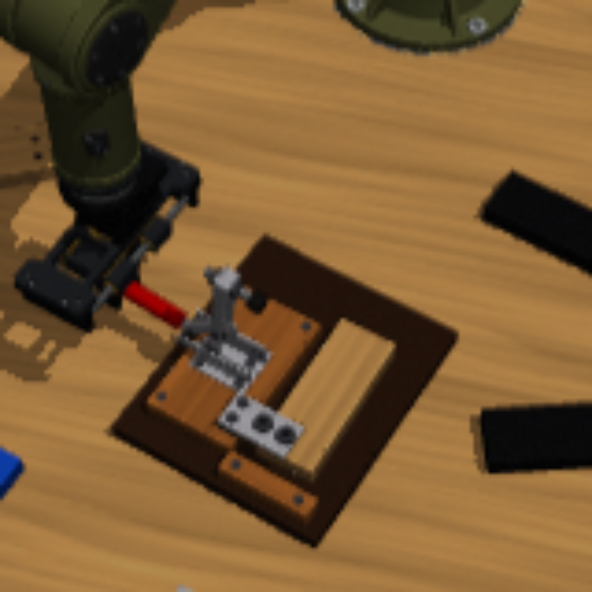

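Request:
jog_arm(deltas=[0, 0, 0, 0, 1, 0, 0, 0, 0, 1, 0, 0, 0, 0, 1, 0, 0, 0, 0, 1, 0, 0, 0, 0, 1, 0, 0, 0, 0, 1, 0, 0, -2, 0, 1, 0, 0, -5, 0, 1, 0, 0, -9, 0, 1, 0, 0, -13, 0, 1, 0, 0, -16, 0, 1, 2, 0, -17, 0, 1, 6, -0.5, -17, 0, 1, 10, -1, -17, 0, 1, 14, -1.7, -17, 0, 1, 18, -1.7, -17, 0, 1, 22, -1.7, -17, 0, 1, 26, -1.7, -17, 0, 1, 28.2, -1.7, -17, 0, 1, 28.2, -1.7, -17, 0, 1])

```text
clock: 9.75
ee_pos: [609.8, 89.2, 403.1]
eef_rot: [-2.526, -1.864, -0.003]
wrist_force: [-0.7, 0.4, 0.1]
width: 87.0
```

Run:
```python
from h import *
from rig import env
st(env)
p=env.read_camera("wrist");cv2.imwrite("pics/w5.png",p["frame"][:,:,::-1])
p=env.read_camera("scene");cv2.imwrite("pics/s5.png",cv2.resize(p["frame"][110:270,170:330,::-1],None,fx=3.7,fy=3.7))
```

```text
t 9.75 grasp in jig [-116.3  -18.7  239.1] yawerr deg 0.83 F jig [-0.2 -0.8  0.1] w 87.0
```

View pics/w5.png

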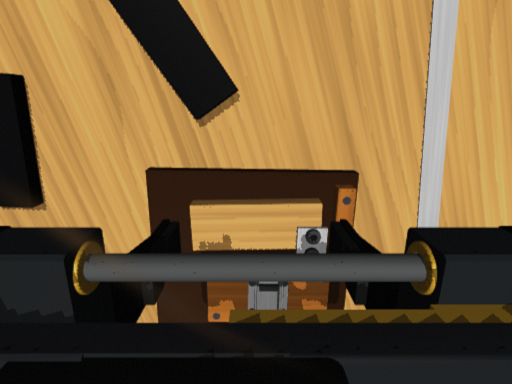

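View pics/s5.png

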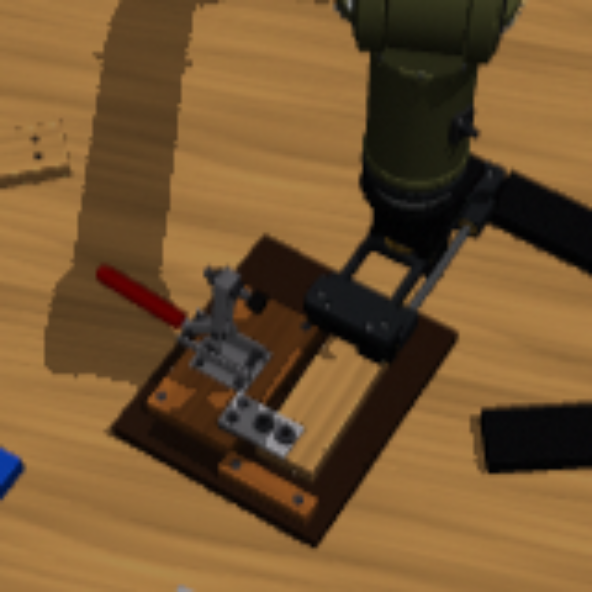

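Request:
jog_arm(deltas=[0, 0, 3, 0, 1, 0, 0, 6, 0, 1, 0, 0, 9, 0, 1, 0, 0, 12, 0, 1, 0, 0, 15, 0, 1, 0, 0, 15, 0, 1, 0, 0, 15, 0, 1, 0, 0, 15, 0, 1])

```text
clock: 10.52
ee_pos: [610.1, 80.0, 255.8]
eef_rot: [2.538, 1.849, 0.004]
wrist_force: [-0.4, 0.8, 0.2]
width: 86.8
```

Run:
```python
from h import *
from rig import env
st(env)
```

```text
t 10.5167 grasp in jig [-107.3  -15.1   91.8] yawerr deg 0.13 F jig [-0.7 -0.7  0.2] w 86.8
```

Request:
jog_arm(deltas=[0, 0, 2.5, 0, 1, 0, 0, 4.8, 0, 1, 0, 0, 4.8, 0, 1, -0.8, 0, 4.8, 0, 1, -1.4, 0, 4.8, 0, 1, -1.8, 0, 4.8, 0, 1, -2.2, 0, 4.8, 0, 1, -2.6, 0, 4.8, 0, 1, -2.8, 0, 4.8, 0, 1, -2.8, 0, 4.8, 0, 1])

```text
clock: 11.35
ee_pos: [600.8, 53.9, 206.3]
eef_rot: [2.538, 1.851, 0.001]
wrist_force: [-1.1, -0.2, -0.4]
width: 87.1
```

Run:
```python
from h import *
from rig import env
st(env)
p=env.read_camera("wrist");cv2.imwrite("pics/w6.png",p["frame"][:,:,::-1])
```

```text
t 11.35 grasp in jig [-79.5 -16.2  42.3] yawerr deg 0.19 F jig [ 0.5 -1.  -0.4] w 87.1
```

View pics/w6.png

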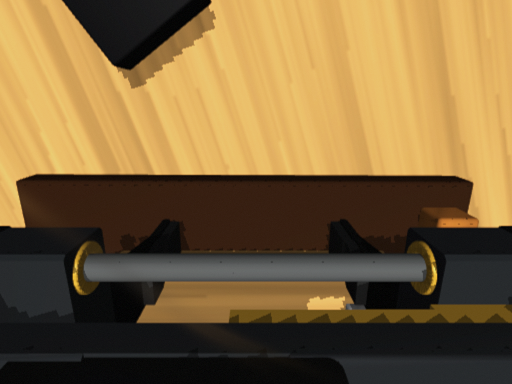

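Request:
jog_arm(deltas=[-0.3, 0, 0, 0, 1, -0.5, 0, 0, 0, 1, -0.7, 0, 0, 0, 1, -0.8, 0, 0, 0, 1, -0.8, 0, 0, 0, 1])

```text
clock: 11.82
ee_pos: [598.5, 47.4, 205.8]
eef_rot: [-2.537, -1.852, -0.002]
wrist_force: [1.6, 2.7, 1.1]
width: 87.4
```

Request:
jog_arm(deltas=[-0.1, 0, 0, 0, 1, -0.2, 0, 0, 0, 1, -0.2, 0, 0, 0, 1])

```text
clock: 12.07
ee_pos: [598.2, 47.0, 206.1]
eef_rot: [-2.536, -1.853, -0.006]
wrist_force: [2.3, 5.8, -1.0]
width: 87.1
```

Run:
```python
from h import *
from rig import env
st(env)
```

```text
t 12.0667 grasp in jig [-72.7 -16.5  42.1] yawerr deg 0.26 F jig [-6.2  0.3 -1. ] w 87.1
```

Request:
jog_arm(deltas=[1, 0, 0, 0, 1, 2, 0, 0, 0, 1, 2, 0, -3, 0, 0.5, 2, 0, -6, 0, 0.3, 2, -4, -7, 0, 0.3, 2, -8, -7, 0, 0.3, 2, -10.9, -7, 0, 0.3, 2, -10.9, -7, 0, 0.3])

```text
clock: 12.73
ee_pos: [495.2, 99.5, 274.8]
eef_rot: [-2.529, -1.856, 0.007]
wrist_force: [0.2, -0.5, -0.8]
width: 55.1
```

Run:
```python
from h import *
from rig import env
print(st(env)["joints"])
p=env.read_camera("wrist");cv2.imwrite("pics/w7.png",p["frame"][:,:,::-1]);pickle.dump(p,open("w7.pkl","wb"))
p=env.read_camera("scene");cv2.imwrite("pics/s7.png",cv2.resize(p["frame"][110:270,170:330,::-1],None,fx=3.7,fy=3.7))
```

```text
t 12.7333 grasp in jig [ -90.1 -131.8  110.8] yawerr deg 0.51 F jig [ 0.4  0.3 -0.8] w 55.1
[-0.62372662  0.12457476  0.39908756  1.97191115 -0.05771558  1.06132833
 -0.50352304]
```

View pics/w7.png

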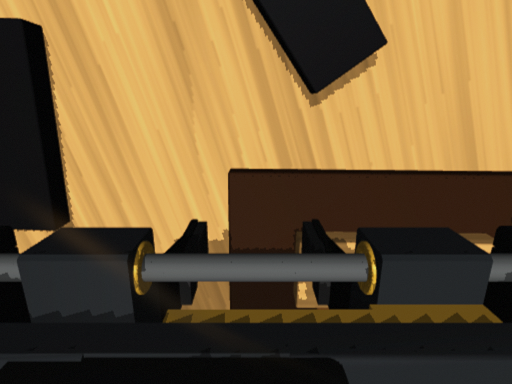

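View pics/s7.png

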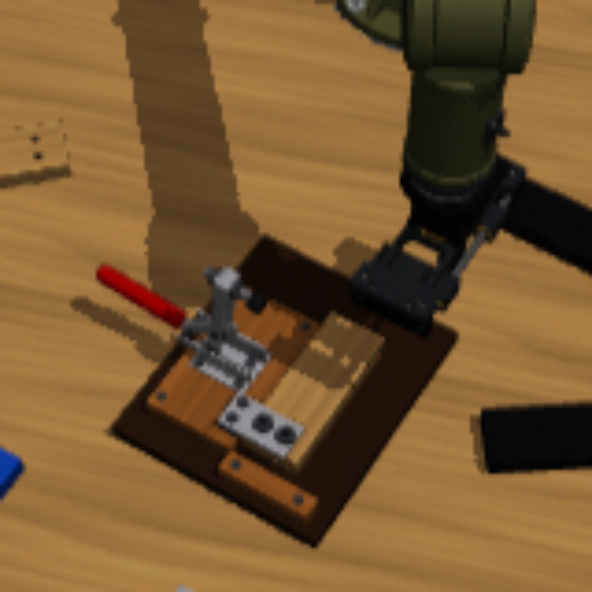

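Request:
jog_arm(deltas=[0, 0, 0, -7, 0.3, 0, 0, 0, -14, 0.3, 0, 0, 0, -21, 0.3, 0, 0, 0, -28, 0.3, 0, 0, 0, -35, 0.3, 0, 0, 0, -42, 0.3, 0, 0, 0, -49, 0.3, -1, 0, 0, -56, 0.3, -2, 0, 0, -63, 0.3, -3, 0, 0, -70, 0.3, -4, 0, 0, -77, 0.3, -5, 0, 0, -84, 0.3, -6, 0, 0, -90, 0.3, -6, 0, 0, -90, 0.3, -6, 0, 0, -90, 0.3])

```text
clock: 14.08
ee_pos: [482.7, 39.2, 275.8]
eef_rot: [0.492, 3.102, -0.001]
wrist_force: [0.3, 0.1, 0.4]
width: 26.2
```

Run:
```python
from h import *
from rig import env
print(st(env)["joints"])
p=env.read_camera("wrist");cv2.imwrite("pics/w8.png",p["frame"][:,:,::-1]);pickle.dump(p,open("w8.pkl","wb"))
```

```text
t 14.0833 grasp in jig [ -29.  -124.1  111.8] yawerr deg 89.92 F jig [-0.2  0.3  0.4] w 26.2
[-0.46562588  0.07429392  0.34315185  2.01879653 -0.02811281  1.05253311
  1.14659919]
```

View pics/w8.png

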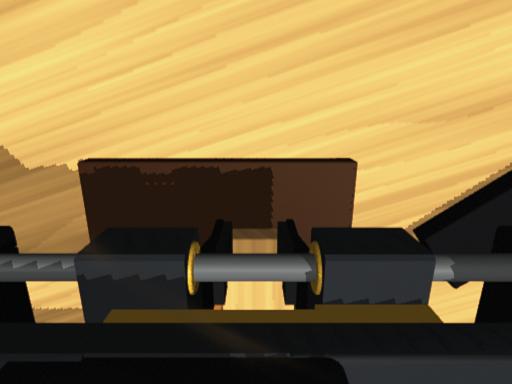

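Request:
jog_arm(deltas=[0, 0, 3.5, 0, 0.3, 0, 0, 6.8, 0, 0.3, 0, 0, 6.8, 0, 0.3, -0.4, 0, 6.8, 0, 0.3, -0.8, 0, 6.8, 0, 0.3, -1.2, 0, 6.8, 0, 0.3, -1.6, 0, 6.8, 0, 0.3, -2.0, 0, 6.8, 0, 0.3, -2.4, 0, 6.8, 0, 0.3, -2.7, 0, 6.8, 0, 0.3, -2.7, 0, 6.8, 0, 0.3])

```text
clock: 15.05
ee_pos: [508.2, 31.6, 208.1]
eef_rot: [0.485, 3.103, 0.0]
wrist_force: [-0.1, 0.3, 0.3]
width: 26.6
```

Run:
```python
from h import *
from rig import env
st(env)
```

```text
t 15.05 grasp in jig [-29.8 -97.3  44.1] yawerr deg 90.21 F jig [-0.2 -0.2  0.3] w 26.6
```

Request:
jog_arm(deltas=[-0.2, 0, 0, 0, 0.3, -0.4, 0, 0, 0, 0.3, -0.4, 0, 0, 0, 0.3])

```text
clock: 15.3
ee_pos: [511.5, 30.4, 207.7]
eef_rot: [0.484, 3.104, -0.0]
wrist_force: [0.1, 0.1, 0.1]
width: 26.3
```

Run:
```python
from h import *
from rig import env
st(env)
```

```text
t 15.3 grasp in jig [-29.6 -94.   43.7] yawerr deg 90.22 F jig [-0.2  0.1  0.1] w 26.3
```

Request:
jog_arm(deltas=[-0.2, 0, 0, 0, 0.3, -0.3, 0, 0, 0, 0.3, -0.3, 0, 0, 0, 0.3])

```text
clock: 15.55
ee_pos: [514.3, 29.6, 207.7]
eef_rot: [0.484, 3.104, -0.0]
wrist_force: [0.7, -0.7, 0.1]
width: 26.0
```

Run:
```python
from h import *
from rig import env
st(env)
p=env.read_camera("wrist");cv2.imwrite("pics/w9.png",p["frame"][:,:,::-1])
p=env.read_camera("scene");cv2.imwrite("pics/s9.png",cv2.resize(p["frame"][110:270,170:330,::-1],None,fx=3.7,fy=3.7))
```

```text
t 15.55 grasp in jig [-29.7 -91.   43.7] yawerr deg 90.22 F jig [0.5 0.9 0.1] w 26.0
```

View pics/w9.png

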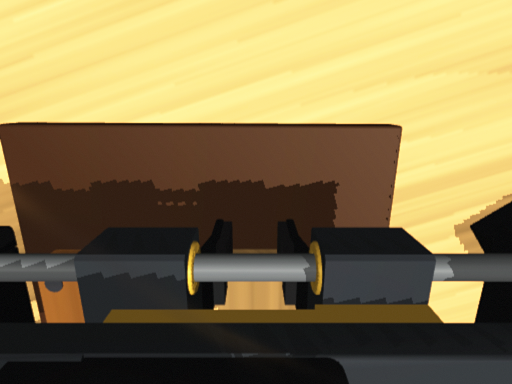

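View pics/s9.png

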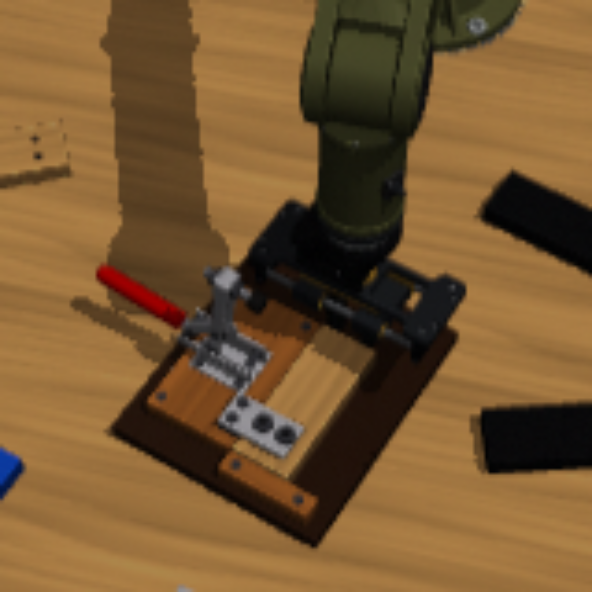

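Request:
jog_arm(deltas=[-0.1, 0, 0, 0, 0.3, -0.2, 0, 0, 0, 0.3, -0.2, 0, 0, 0, 0.3])

```text
clock: 15.9
ee_pos: [515.3, 29.4, 207.6]
eef_rot: [-0.483, -3.101, -0.0]
wrist_force: [-5.2, 1.6, 4.7]
width: 26.4
```

Request:
jog_arm(deltas=[-0.1, 0, 0, 0, 0.3, -0.2, 0, 0, 0, 0.3, -0.2, 0, 0, 0, 0.3])

```text
clock: 16.15
ee_pos: [516.0, 29.3, 207.3]
eef_rot: [-0.482, -3.098, -0.0]
wrist_force: [-9.9, 3.8, 6.2]
width: 26.2
```

Run:
```python
from h import *
from rig import env
st(env)
p=env.read_camera("scene");cv2.imwrite("pics/s10.png",cv2.resize(p["frame"][180:260,200:300,::-1],None,fx=7.5,fy=7.5))
```

```text
t 16.15 grasp in jig [-29.8 -90.4  43.3] yawerr deg 90.26 F jig [ -0.6 -10.6   6.2] w 26.2
```

View pics/s10.png

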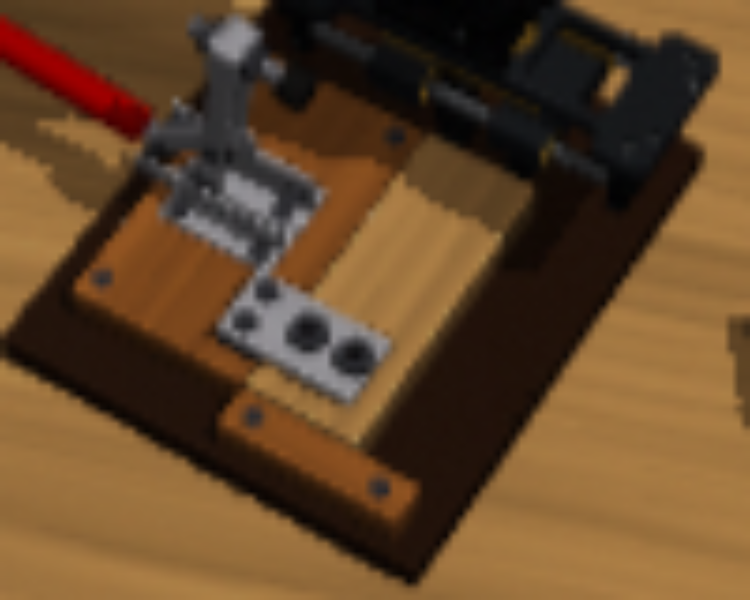

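Request:
jog_arm(deltas=[0.6, 0, 0, 0, 0.3, 1.5, 0, 0, 0, 0.3, 2, 0, -2, 0, 0.3, 2, 0, -6, 0, 0.3, 1, 1, -10, 7, 0.3, -1, 2, -13, 14, 0.5, -3, 4, -16, 21, 1, -5, 6, -17, 28, 1, -7, 7.5, -17, 35, 1, -9, 7.5, -17, 42, 1, -9, 7.5, -17, 49, 1, -9, 7.5, -17, 56, 1, -9, 7.5, -17, 63, 1, -9, 7.5, -17, 70, 1, -9, 7.5, -17, 77, 1, -9, 7.5, -17, 84, 1, -9, 7.5, -17, 90, 1, -9, 7.5, -17, 90, 1, -9, 7.5, -17, 90, 1])

```text
clock: 17.78
ee_pos: [626.4, 72.5, 377.8]
eef_rot: [2.534, 1.856, 0.001]
wrist_force: [0.4, 0.1, -0.6]
width: 86.9
```

Run:
```python
from h import *
from rig import env
st(env)
p=env.read_camera("wrist");cv2.imwrite("pics/w11.png",p["frame"][:,:,::-1]);pickle.dump(p,open("w11.pkl","wb"))
cv2.imwrite("pics/w11c.png",cv2.resize(p["frame"][130:280,130:380,::-1],None,fx=3.2,fy=3.2,interpolation=cv2.INTER_CUBIC))
```

```text
t 17.7833 grasp in jig [-105.1    2.4  213.8] yawerr deg 0.4 F jig [-0.2  0.3 -0.6] w 86.9
```

View pics/w11c.png

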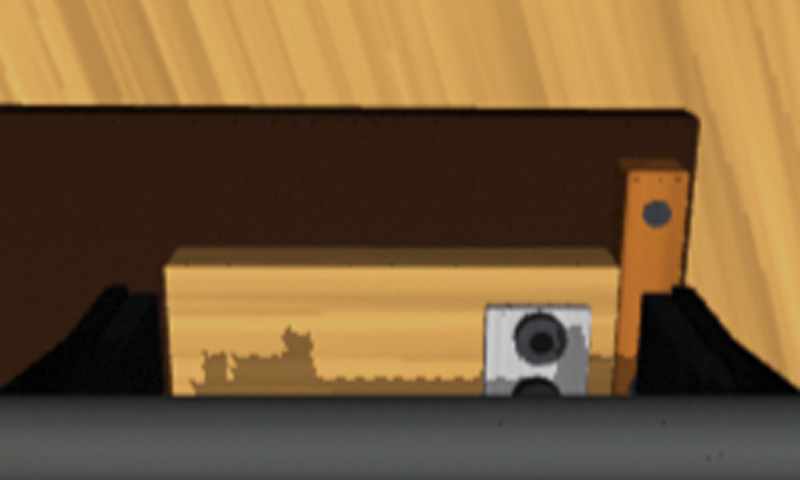

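Request:
jog_arm(deltas=[0, -0.2, 4, 0, 1, 0, -0.2, 8, 0, 1, 0, -0.2, 12, 0, 1, 0, -0.2, 15.5, 0, 1, 0, -0.2, 17, 0, 1, -0.7, -0.2, 17, 0, 1, -1.4, -0.2, 17, 0, 1, -2, -0.2, 17, 0, 1, -2.5, -0.2, 17, 0, 1, -2.8, -0.2, 17, 0, 1, -3, -0.2, 17, 0, 1, -3.2, -0.2, 17, 0, 1, -3.2, -0.2, 17, 0, 1])

```text
clock: 18.92
ee_pos: [615.0, 42.5, 208.4]
eef_rot: [2.537, 1.852, 0.002]
wrist_force: [-0.1, -0.3, -0.1]
width: 87.2
```

Run:
```python
from h import *
from rig import env
st(env)
```

```text
t 18.9167 grasp in jig [-73.1   0.8  44.4] yawerr deg 0.22 F jig [ 0.3  0.  -0.1] w 87.2
```

Request:
jog_arm(deltas=[-0.1, 0, 0, 0, 1, -0.2, 0, 0, 0, 1, -0.3, 0, 0, 0, 1, -0.3, 0, 0, 0, 1])

```text
clock: 19.25
ee_pos: [614.6, 41.8, 208.2]
eef_rot: [-2.536, -1.853, -0.006]
wrist_force: [2.2, 4.9, 0.7]
width: 87.1
```

Request:
jog_arm(deltas=[-0.1, 0, 0, 0, 1, -0.2, 0, 0, 0, 1, -0.2, 0, 0, 0, 1])

```text
clock: 19.5
ee_pos: [614.3, 41.3, 208.3]
eef_rot: [-2.534, -1.853, -0.009]
wrist_force: [3.4, 7.4, -0.2]
width: 87.3
```

Run:
```python
from h import *
from rig import env
st(env)
```

```text
t 19.5 grasp in jig [-72.6   0.7  44.3] yawerr deg 0.31 F jig [-8.1  1.  -0.2] w 87.3
```

Request:
jog_arm(deltas=[0.6, 0, 0, 0, 1, 1.5, 0, 0, 0, 1, 2, 0, -3, 0, 1, 2, 0, -7, 0, 1, 2, 0, -11, 0, 1, 1, 0, -15, 0, 1, -1, 0, -19, 0, 1, -3, 0, -22, 0, 1, -3, 0, -24, 0, 1, -3, 0, -24, 0, 1, -3, 0, -24, 0, 1, -3, 0, -24, 0, 1])

```text
clock: 20.5
ee_pos: [604.0, 10.0, 446.3]
eef_rot: [-2.536, -1.853, 0.003]
wrist_force: [-0.9, 0.2, -0.5]
width: 87.0
```

Run:
```python
from h import *
from rig import env
st(env)
p=env.read_camera("wrist");cv2.imwrite("pics/w12.png",p["frame"][:,:,::-1]);pickle.dump(p,open("w12.pkl","wb"))
cv2.imwrite("pics/w12c.png",cv2.resize(p["frame"][90:240,130:340,::-1],None,fx=3.8,fy=3.8,interpolation=cv2.INTER_CUBIC))
```

```text
t 20.5 grasp in jig [-3.850e+01 -1.000e-01  2.824e+02] yawerr deg 0.28 F jig [ 0.1 -0.9 -0.5] w 87.0
```

View pics/w12c.png

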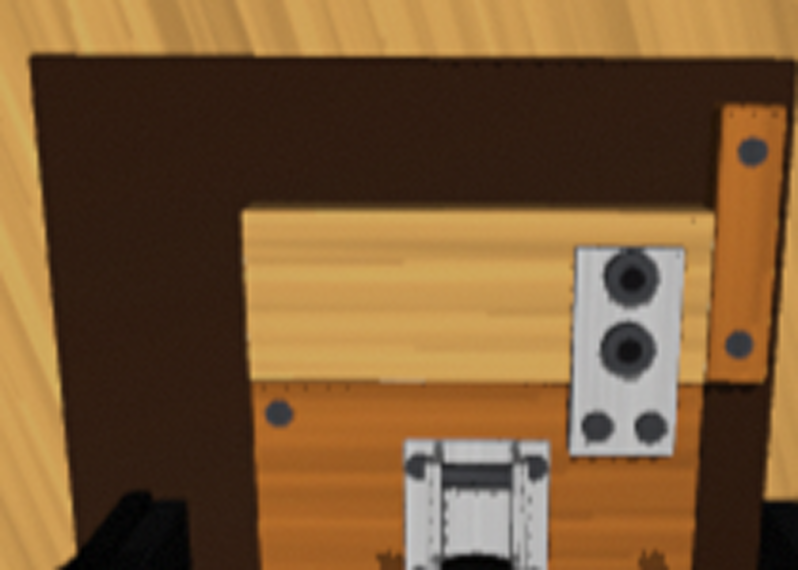

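Request:
jog_arm(deltas=[-3, 0, 0, 0, 1, -7, 0, 0, 0, 1, -11, 0, 0, 0, 1, -15, 0, 0, 0, 1, -19, 0.1, 0, 0, 1, -21.5, 0.1, 0, 0, 1, -21.5, 0.1, 3, 0, 1, -21.5, 0.1, 7, 0, 1, -21.5, 0.1, 11, 0, 1, -21.5, 0.1, 14, 0, 1, -21.5, 0.1, 14, 0, 1, -21.5, 0.1, 14, 0, 1])

```text
clock: 21.55
ee_pos: [538.9, -195.0, 305.6]
eef_rot: [-2.534, -1.851, 0.007]
wrist_force: [0.6, -0.0, 0.3]
width: 87.1
```

Run:
```python
from h import *
from rig import env
st(env)
p=env.read_camera("wrist");cv2.imwrite("pics/w13.png",p["frame"][:,:,::-1])
p=env.read_camera("scene");cv2.imwrite("pics/s13.png",cv2.resize(p["frame"][110:270,170:330,::-1],None,fx=3.7,fy=3.7))
```

```text
t 21.55 grasp in jig [176.6   0.7 141.6] yawerr deg 0.26 F jig [-0.1  0.6  0.3] w 87.1
```

View pics/w13.png

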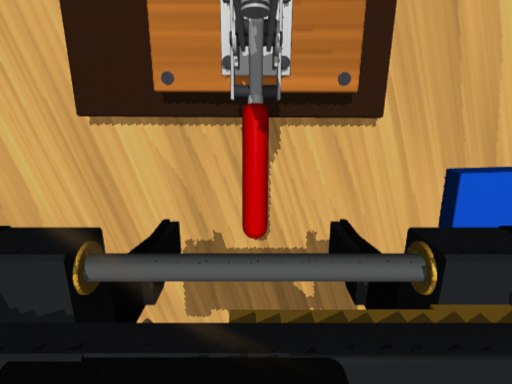

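View pics/s13.png

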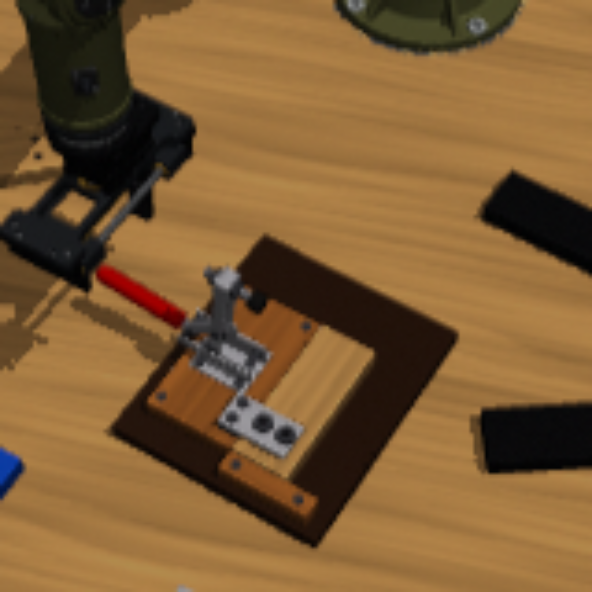

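Request:
jog_arm(deltas=[0, 0, 3.5, 0, 1, 0, 0, 7.1, 0, 1, 0, 0, 7.1, 0, 0.5, 0, 0, 7.1, 0, 0, 0, 0, 7.1, 0, 0, 0, 0, 7.1, 0, 0, 0, 0, 7.1, 0, 0, 0, 0, 7.1, 0, 0, 0, 0, 7.1, 0, 0, 0, 0, 7.1, 0, 0, 0, 0, 7.1, 0, 0, 0, 0, 7.1, 0, 0, 0, 0, 7.1, 0, 0, 0, 0, 7.1, 0, 0, 0, 0, 7.1, 0, 0, 0, 0, 7.1, 0, 0], newtons=18)

```text
clock: 22.98
ee_pos: [538.5, -195.5, 236.1]
eef_rot: [-2.535, -1.85, 0.003]
wrist_force: [-4.3, 1.3, 1.3]
width: 18.6
```

Run:
```python
from h import *
from rig import env
st(env)
a=np.radians(np.linspace(8,80,22))
X=43+134*np.cos(a);Z=51+134*np.sin(a)
for x,z in zip(X,Z): print(round(-(x-X[0])/10,1),round((Z[0]-z)/10,1),end=' | ')
```

```text
t 22.9833 grasp in jig [177.    0.7  72.1] yawerr deg 0.21 F jig [ 0.1 -4.5  1.3] w 18.6
-0.0 0.0 | 0.1 -0.8 | 0.3 -1.6 | 0.5 -2.3 | 0.8 -3.1 | 1.1 -3.8 | 1.5 -4.5 | 1.9 -5.2 | 2.4 -5.9 | 2.8 -6.5 | 3.4 -7.2 | 3.9 -7.7 | 4.5 -8.3 | 5.1 -8.8 | 5.8 -9.2 | 6.5 -9.7 | 7.2 -10.1 | 7.9 -10.4 | 8.6 -10.7 | 9.4 -11.0 | 10.2 -11.2 | 10.9 -11.3 |
```

Request:
jog_arm(deltas=[0.1, 0, -0.8, 0, 0, 0.3, 0, -1.6, 0, 0, 0.5, 0, -2.3, 0, 0, 0.8, 0, -3.1, 0, 0, 1.1, 0, -3.8, 0, 0, 1.5, 0, -4.5, 0, 0, 1.9, 0, -5.2, 0, 0, 2.4, 0, -5.9, 0, 0, 2.8, 0, -6.5, 0, 0, 3.4, 0, -7.2, 0, 0, 3.9, 0, -7.7, 0, 0, 4.5, 0, -8.3, 0, 0, 5.1, 0, -8.8, 0, 0, 5.1, 0, -8.8, 0, 0])

```text
clock: 24.15
ee_pos: [554.6, -145.8, 325.8]
eef_rot: [-2.533, -1.853, 0.002]
wrist_force: [-7.8, 2.4, -1.4]
width: 18.7
```

Run:
```python
from h import *
from rig import env
st(env)
p=env.read_camera("scene");cv2.imwrite("pics/s14.png",cv2.resize(p["frame"][110:270,170:330,::-1],None,fx=3.7,fy=3.7))
```

```text
t 24.15 grasp in jig [124.6   0.7 161.8] yawerr deg 0.32 F jig [ 0.2 -8.1 -1.4] w 18.7
```

View pics/s14.png

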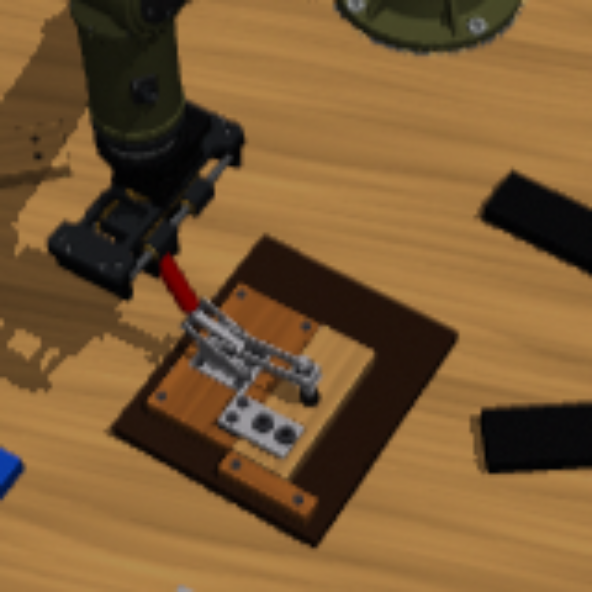

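Request:
jog_arm(deltas=[0.7, -0.1, -0.4, 0, 0, 1.4, -0.1, -0.9, 0, 0, 2.1, -0.1, -1.3, 0, 0, 2.8, -0.1, -1.6, 0, 0, 3.5, -0.1, -1.9, 0, 0, 4.3, -0.1, -2.2, 0, 0, 5.1, -0.1, -2.4, 0, 0, 5.8, -0.1, -2.5, 0, 0, 6.1, -0.1, -2.5, 0, 0, 6.1, -0.1, -2.5, 0, 0])

```text
clock: 25.03
ee_pos: [572.7, -88.3, 353.0]
eef_rot: [-2.536, -1.853, -0.001]
wrist_force: [-10.4, -0.3, 10.9]
width: 18.4
```

Run:
```python
from h import *
from rig import env
st(env)
p=env.read_camera("scene");cv2.imwrite("pics/s15.png",cv2.resize(p["frame"][110:270,170:330,::-1],None,fx=3.7,fy=3.7))
```

```text
t 25.0333 grasp in jig [ 64.3   0.7 189. ] yawerr deg 0.28 F jig [ 3.5 -9.8 10.9] w 18.4
```

View pics/s15.png

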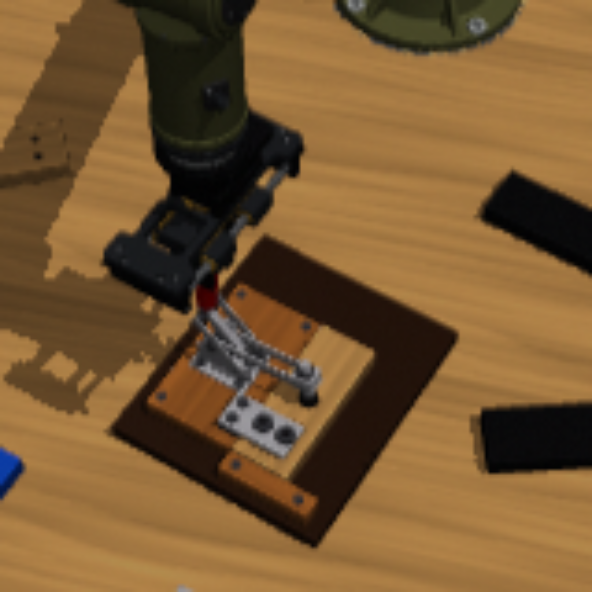

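Request:
jog_arm(deltas=[0.2, -0.1, 0.2, 0, 0, 0.5, -0.1, 0.3, 0, 0, 0.5, -0.1, 0.3, 0, 0, 0.5, -0.1, 0.3, 0, 0])

```text
clock: 25.42
ee_pos: [573.5, -84.7, 352.1]
eef_rot: [2.537, 1.851, 0.003]
wrist_force: [-12.5, -1.2, 21.1]
width: 18.3
```

Request:
jog_arm(deltas=[-0.5, 0, 0, 0, 0, -0.5, 0, 0, 0, 0.5, -0.5, 0, 0, 0, 1, -0.5, 0, 0, 0, 1, -0.5, 0, 0, 0, 1, -0.5, 0, 0, 0, 1, -0.5, 0, 0, 0, 1, -0.5, 0, 0, 0, 1, -0.5, 0, 0, 0, 1, -0.5, 0, -2, 0, 1, -0.5, 0, -5, 0, 1, -0.5, 0, -8, 0, 1, 2, 0, -11, 0, 1, 6, 0, -13, 0, 1, 10, 0, -13, 0, 1, 10, 0, -13, 0, 1, 10, 0, -13, 0, 1])

```text
clock: 26.83
ee_pos: [604.4, 15.8, 476.2]
eef_rot: [-2.53, -1.861, 0.0]
wrist_force: [-0.6, -1.0, -0.8]
width: 87.2
```

Run:
```python
from h import *
from rig import env
st(env)
q=np.load("q1.npy")
for n,nm in (("wrist","w16"),("scene","s16")):
    p=env.read_camera(n);cv2.imwrite(f"pics/{nm}.png",p["frame"][:,:,::-1])
    for t in("grip","foot"):
        r=env.spot_point(p,t);print(n,t,[(a["centre"],round(a["confidence"],2)) for a in r][:2])
        if r and t=="grip": print(wj(q,ray(p,r[0]["centre"],185)))
    print(proj(p,jw(q,[[67,0,185],[83,0,178],[67,0,212]])).round(1))
    if n=="scene": cv2.imwrite("pics/s16c.png",cv2.resize(p["frame"][130:260,190:310,::-1],None,fx=4.6,fy=4.6,interpolation=cv2.INTER_CUBIC))
```

```text
t 26.8333 grasp in jig [-44.4  -1.2 312.2] yawerr deg 0.62 F jig [ 1.1 -0.2 -0.8] w 87.2
wrist grip [([253.4, 294.6], 0.9)]
[[ 72.3150603   -1.51779663 185.        ]]
wrist foot [([254.6, 168.5], 0.58)]
[[254.9 290.1]
 [254.8 299.3]
 [254.9 307.2]]
scene grip [([223.8, 181.3], 0.7)]
[[ 70.9058353    5.92844296 185.        ]]
scene foot []
[[225.8 180.6]
 [221.8 179.7]
 [225.4 175.6]]
```

View pics/w16.png

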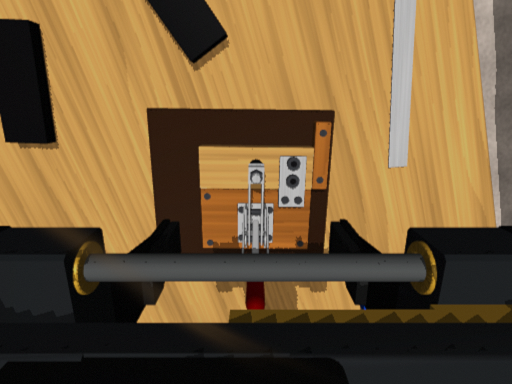

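View pics/s16c.png

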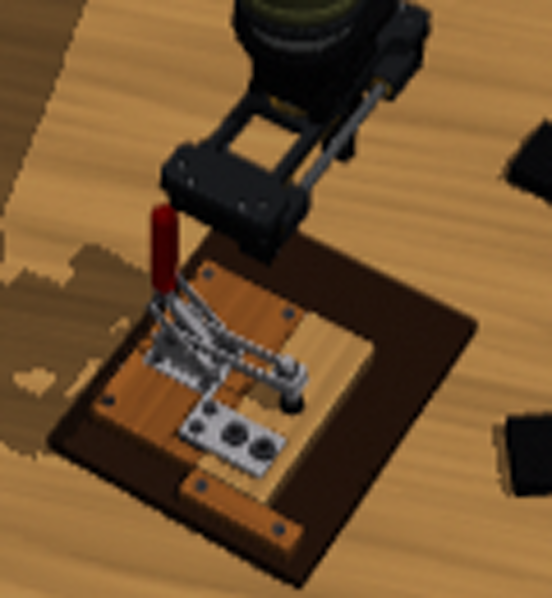

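Request:
jog_arm(deltas=[0, 0, 0, 0, 1, 0, 0, 0, 0, 1, 0, 0, 0, 0, 1, 0, 0, 0, 0, 1, 0, 0, 0, 0, 1])

```text
clock: 27.55
ee_pos: [603.8, 11.4, 476.8]
eef_rot: [-2.537, -1.852, -0.0]
wrist_force: [0.7, -0.1, 0.3]
width: 87.1
```

Run:
```python
from h import *
from rig import env
st(env)
q=np.load("q1.npy")
w1=pickle.load(open("w1.pkl","rb"))
p=env.read_camera("wrist");pickle.dump(p,open("w17.pkl","wb"))
for t in("grip","foot"):
    r=env.spot_point(p,t);print(t,[(a["centre"],round(a["confidence"],2)) for a in r][:2],wj(q,ray(p,r[0]["centre"],185 if t=="grip" else 40)) if r else 0)
S=pickle.load(open("scene0.pkl","rb"));s=env.read_camera("scene")
# red handle: centroid and top/bottom, before/after
def red(f,roi):
    x0,x1,y0,y1=roi;g=f[y0:y1,x0:x1].astype(int);m=(g[...,0]>70)&(g[...,1]<40)&(g[...,2]<40)
    ys,xs=np.nonzero(m);return len(xs),xs.mean()+x0,ys.mean()+y0,np.polyfit(ys,xs,1)[0],ys.min()+y0,ys.max()+y0
for f in(S,s):print("scene red",np.round(red(f["frame"],(210,240,165,205)),2))
for f in(w1,p):print("wrist red",np.round(red(f["frame"],(235,275,275,320)),2), proj(f,jw(q,[[67,0,185],[72,0,184]])).round(1).tolist())
c=np.hstack([w1["frame"][95:320,140:340],p["frame"][95:320,140:340]])[:,:,::-1];cv2.imwrite("pics/cmp.png",cv2.resize(c,None,fx=2,fy=2,interpolation=cv2.INTER_CUBIC))
c=np.hstack([f["frame"][165:230,205:275] for f in (S,s)])[:,:,::-1];cv2.imwrite("pics/cmps.png",cv2.resize(c,None,fx=5.7,fy=5.7,interpolation=cv2.INTER_CUBIC))
```

```text
t 27.55 grasp in jig [-40.   -0.4 312.8] yawerr deg 0.22 F jig [-0.1  0.7  0.3] w 87.1
grip [([253.1, 289.2], 0.82)] [[ 70.72474069  -1.72287918 185.        ]]
foot [([254.8, 164.7], 0.57)] [[-30.5073758   -0.26494968  40.        ]]
scene red [ 26.   227.19 177.69   0.3  175.   183.  ]
scene red [1.7000e+01 2.2518e+02 1.7741e+02 1.2000e-01 1.7500e+02 1.9200e+02]
wrist red [ 2.2500e+02  2.5485e+02  3.0228e+02 -2.0000e-02  2.9500e+02  3.0900e+02] [[254.4, 290.4], [254.5, 294.1]]
wrist red [2.2300e+02 2.5522e+02 3.0135e+02 6.0000e-02 2.8200e+02 3.0900e+02] [[254.8, 286.0], [254.8, 289.7]]
```

View pics/cmp.png

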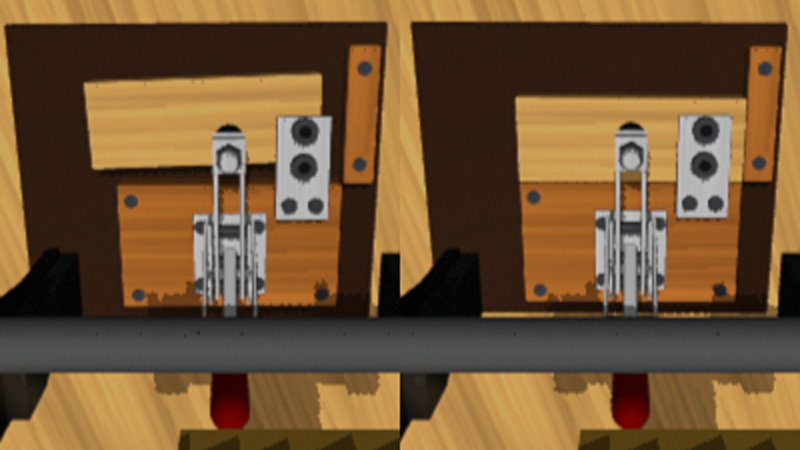

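View pics/cmps.png

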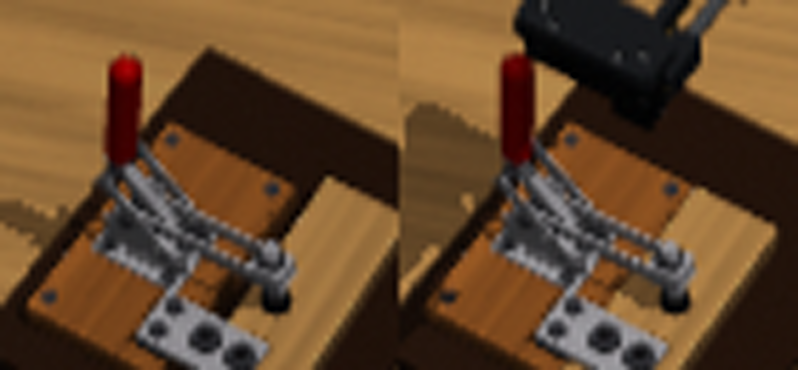

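The grip reads about 71 mm in jig x, against 67.5 mm when first locked. My release move dragged it back slightly, so I'll re-grip, press it to the stop and let go without pulling.

Request:
jog_arm(deltas=[-3.5, 0, 0, 0, 1, -7, 0.1, 0, 0, 1, -10.9, 0.1, 0, 0, 1, -10.9, 0.1, 0, 0, 1, -10.9, 0.1, 3, 0, 1, -10.9, 0.1, 6, 0, 1, -10.9, 0.1, 9, 0, 1, -10.9, 0.1, 12, 0, 0.8, -10.9, 0.1, 12.7, 0, 0.4, -10.9, 0.1, 12.7, 0, 0, -10.9, 0.1, 12.7, 0, 0, -10.9, 0.1, 12.7, 0, 0, -10.9, 0.1, 12.7, 0, 0, -10.9, 0.1, 12.7, 0, 0, -10.9, 0.1, 12.7, 0, 0, -10.9, 0.1, 12.7, 0, 0, -10.9, 0.1, 12.7, 0, 0, -10.9, 0.1, 12.7, 0, 0, -10.9, 0.1, 12.7, 0, 0, -10.9, 0.1, 12.7, 0, 0])

```text
clock: 29.42
ee_pos: [571.3, -92.6, 349.8]
eef_rot: [-2.537, -1.852, 0.001]
wrist_force: [-2.7, -0.0, 1.7]
width: 18.0
```

Run:
```python
from h import *
from rig import env
st(env)
```

```text
t 29.4167 grasp in jig [ 69.    0.6 185.8] yawerr deg 0.22 F jig [ 0.9 -2.6  1.7] w 18.0
```

Request:
jog_arm(deltas=[0.3, 0, 0, 0, 0, 0.6, 0, 0, 0, 0, 0.9, 0, 0, 0, 0, 0.9, 0, 0, 0, 0, 0.9, 0, 0, 0, 0])

```text
clock: 29.83
ee_pos: [573.1, -87.2, 350.6]
eef_rot: [2.538, 1.848, -0.008]
wrist_force: [-6.8, -5.0, 8.6]
width: 18.6
```

Run:
```python
from h import *
from rig import env
st(env)
```

```text
t 29.8333 grasp in jig [ 64.1   0.6 186.6] yawerr deg 0.07 F jig [ 6.8 -5.   8.6] w 18.6
```

Request:
jog_arm(deltas=[0.4, 0, 0, 0, 0, 0.4, 0, 0, 0, 0, 0.4, 0, 0, 0, 0, 0.4, 0, 0, 0, 0.5, 0.4, 0, 0, 0, 1, 0.4, 0, 0, 0, 1, 0.4, 0, 0, 0, 1, 0.4, 0, 0, 0, 1, 0.4, 0, 0, 0, 1, 0.4, 0, 0, 0, 1, 0.4, 0, 0, 0, 1, 0.4, 0, -2, 0, 1, 0.4, 0, -5, 0, 1, 0.4, 0, -8, 0, 1, 2, 0, -11, 0, 1, 6, 0, -13, 0, 1, 10.5, 0, -13, 0, 1, 10.5, 0, -13, 0, 1, 10.5, 0, -13, 0, 1, 10.5, 0, -13, 0, 1])

```text
clock: 31.5
ee_pos: [606.3, 16.7, 479.2]
eef_rot: [2.535, 1.855, -0.002]
wrist_force: [0.4, -0.8, 0.6]
width: 87.3
```

Request:
jog_arm(deltas=[4, 0, -3, 0, 1, 7, 0, -3, 0, 1, 7, 0, -3, 0, 1, 7, 0, -3, 0, 1, 7, 0, -3, 0, 1, 7, 0, -3, 0, 1])

```text
clock: 32.0
ee_pos: [627.4, 80.1, 509.5]
eef_rot: [2.54, 1.848, -0.002]
wrist_force: [-0.3, -0.2, 0.4]
width: 86.8
```

Run:
```python
from h import *
from rig import env
st(env)
q=np.load("q1.npy")
p=env.read_camera("wrist");pickle.dump(p,open("w18.pkl","wb"))
for t in("grip","foot"):
    r=env.spot_point(p,t);print(t,[(a["centre"],round(a["confidence"],2)) for a in r][:2],wj(q,ray(p,r[0]["centre"],185 if t=="grip" else 40)) if r else 0)
S=pickle.load(open("scene0.pkl","rb"));s=env.read_camera("scene")
r=env.spot_point(s,"grip");print([(a["centre"],round(a["confidence"],2)) for a in r][:2])
cv2.imwrite("pics/w18.png",p["frame"][:,:,::-1])
c=np.hstack([f["frame"][165:230,205:275] for f in (S,s)])[:,:,::-1];cv2.imwrite("pics/cmps2.png",cv2.resize(c,None,fx=5.7,fy=5.7,interpolation=cv2.INTER_CUBIC))
```

```text
t 32.0 grasp in jig [-112.4    0.9  345.5] yawerr deg 0.03 F jig [ 0.3 -0.2  0.4] w 86.8
grip [([254.1, 214.4], 0.73)] [[-7.10161366e+01  9.79936638e-02  1.85000000e+02]]
foot [([252.1, 205.6], 0.48), ([290.8, 220.3], 0.48)] [[-30.81029187  -3.25026614  40.        ]]
[([225.1, 176.3], 0.44)]
```

View pics/w18.png

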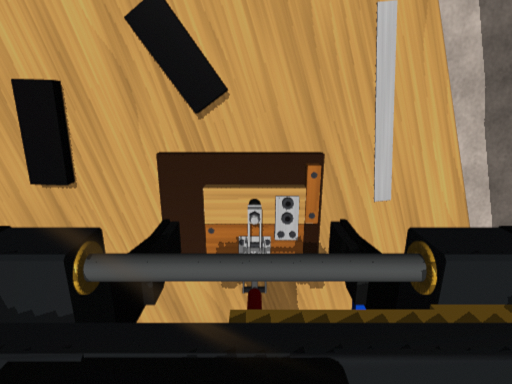

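View pics/cmps2.png

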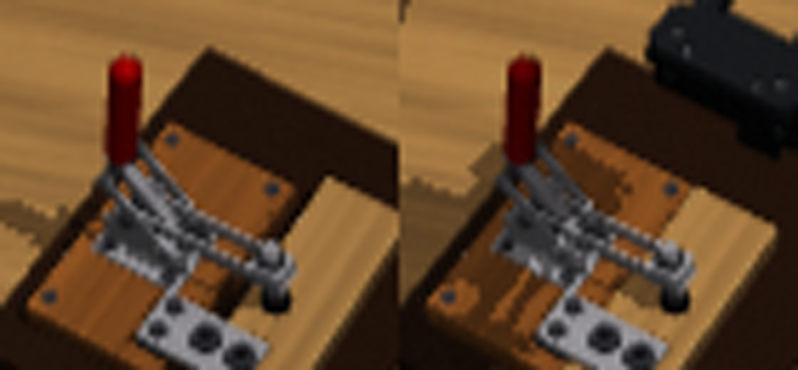

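Run:
```python
from h import *
q=np.load("q1.npy");p=pickle.load(open("w18.pkl","rb"))
# refit in this image using end-stop/base features then overlay home board outline
f=4;x0,y0=150,145;im=cv2.resize(p["frame"][y0:265,x0:340,::-1],None,fx=f,fy=f,interpolation=cv2.INTER_CUBIC)
def dr(P,c):
    u=(proj(p,jw(q,P))-[x0,y0]+.5)*f-.5
    cv2.polylines(im,[np.int32(u*8)],True,c,1,cv2.LINE_AA,3)
dr([[-60,-80,40],[-60,80,40],[0,80,40],[0,-80,40]],(255,255,0));dr([[-95,80,38],[-95,102,38],[0,102,38],[0,80,38]],(0,255,0));dr([[-110,-155,18],[-110,110,18],[115,110,18],[115,-155,18]],(0,0,255))
cv2.imwrite("pics/ov.png",im)
```

```text
(no output)
```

View pics/ov.png

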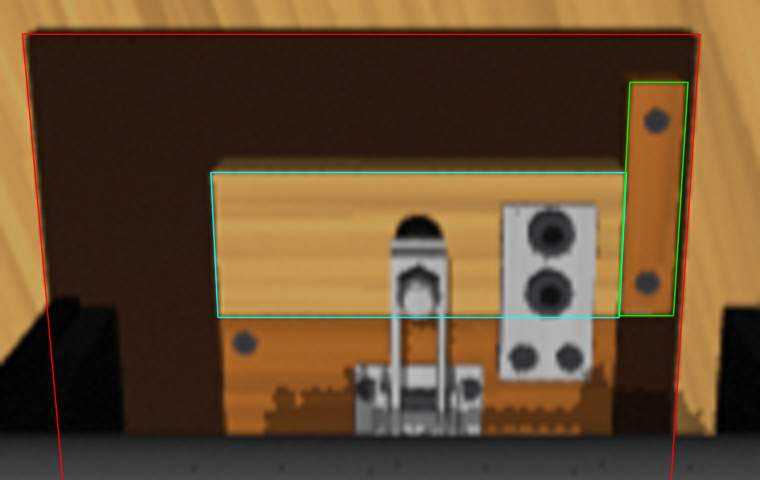

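```bash
python3 -c "
from rig import env
print(env.job_done())"
```

```text
the job is handed in; nothing more can be done
None
```

The board is home against the fence and end stop, the clamp is locked on it, and the job was handed in at about 32 s of the 72 s allowed. No verdict came back, so success rests on my own checks below.

**What I did:**
- I gripped the handle and swung the clamp fully open.
- I pushed the board to the fence, then to the end stop (about 10 N), then to the fence again (about 8 N). Each push ended in hard contact.
- I swung the clamp shut over centre.

**Last checks:**
- **Board:** the home outline drawn over the last wrist picture matches the board at both stops to within about 1 px (2–3 mm). The force contacts and the straight seams agree with that.
- **Clamp:** the handle in the scene picture now stands where it stood when first locked, about 1 px or less apart. The arm is down with its foot on the board. I could not measure the foot's force.
- **Robot:** clear of everything, wrist force about 0.
- **Bystanders:** I never went near them. I did not measure them again at the end.

**Checks that failed or disagreed:**
- **First lock:** after my first release the grip measured about jig x 71 mm, against 67.5 mm at the start, because my release dragged it back. I gripped it again, pressed it to its stop and let go in place.
- **Last grip detections:** the wrist one gave an impossible position (x −71 mm, low on the grip) and I discarded it. The scene one had low confidence (0.44), so I judged the lock by comparing the before and after pictures.

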